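# Ready the weighing station

### The job

Get the weighing station ready for the next bag: press the scale's round power key fully down and let it up, then the wide tare key to zero out the empty tub, without pressing the small key between. Then take the carousel by the bar on top and turn it until the open jar with the scoop points straight at the middle of the scale's pan, and finish still gripping the bar, holding the carousel still for a colleague to scoop. Leave the tub and the things standing around where they are.

Things in the scene. Friction and masses are not known exactly. Their poses are not given: they have to be found in the camera images.
- carousel_bar (a point): grip bar of dark wood on top of the carousel's 12 mm thick steel post, on the axis of turning: 80 mm long, 16 mm thick, 30 mm high; point at the bar's centre, 197 mm above the table. Its x axis runs along the bar and points (horizontally) over the open jar, z is up. It turns with the tray; jars are 134 mm high at most, the scoop's handle rises to 157 mm, 109 mm out from the axis on the open jar's side. The carousel's foot is fixed to the bench
- carousel_tray (a joint): angle of the carousel's tray on its foot, rad, growing counter-clockwise seen from above; it is free-running (friction about 0.05 N m) and can turn either way without a stop within reach (plus or minus 12.5 rad). The tray is a 274 mm wide wooden disc with a low lip, with six white jars 62 mm across standing in it on a circle of 85 mm radius, 60 degrees apart: five with steel lids, one open with a steel scoop in it. The jars are fitted and do not come out
- open_jar (a point): centre of the mouth of the open jar that holds the scoop, 118 mm above the table, 85 mm out from the carousel's axis
- pan (a point): centre of the top face of the scale's steel pan (168 mm by 188 mm), 62 mm above the table; axes are the scale's: x from the key side to the pan side, y towards the power key, z up. The scale's white housing is 260 mm by 200 mm, its key deck 40 mm above the table; it does not move on the bench
- power_key_top (a point): centre of the top of the round power key, 22 mm across, at the left of the row of keys (seen with the keys near you and the pan beyond), 146 mm in front of the pan's centre and 62 mm to the left; its top is 47 mm above the table, 7 mm above the deck; axes as the scale's
- power_key (a joint): travel of the power key: 0 up, 0.004 m fully down; springs back; starts to move at about 1.5 N and is fully down at about 4 N
- tare_key_top (a point): centre of the top of the wide tare key, 44 mm by 20 mm, at the right of the row, 58 mm to the right of the pan's centre line; same height as the power key
- tare_key (a joint): travel of the tare key: 0 up, 0.004 m fully down; spring as the power key's
- unit_key_top (a point): centre of the top of the small square unit key, 13 mm, between the other two, 60 mm from each; not to be pressed
- unit_key (a joint): travel of the unit key: 0 up, 0.004 m fully down; spring as the power key's
- tub_center (a point): centre of the empty white weighing tub standing loose on the middle of the pan: 122 mm across the rim, 58 mm high, so its rim is 120 mm above the table; leave it there
- pail_center (a point): bystander: small closed white pail with a yellow lid, 106 mm across, 92 mm high, point at mid-height
- flask_center (a point): bystander: steel flask with a black cap, 74 mm across, 190 mm high, point near mid-height
- glove_box_center (a point): bystander: white card glove box with a dark slot on top, 220 x 115 x 70 mm, point at its centre
- spoon_grip (a point): bystander: steel spoon 190 mm long lying on the bench, point on its handle
Mind the look-alikes: they are no part of the job. What is shaped like the part that bears tub_center but blue or red is not meant.

How it is judged:
On the way, in this order (a step that is already met when the one before it is completed fails the run):
1. the power key is pressed down alone (value of joint power_key above 0.003 m and value of joint tare_key below 0.001 m), for 0.05 s.
2. with the power key up again, the tare key is pressed down (value of joint tare_key above 0.003 m and value of joint power_key below 0.001 m), for 0.05 s.
3. with the keys let up, the open jar is turned to point at the scale's pan (value of joint tare_key below 0.001 m and x of pan in the frame of carousel_bar above 0.2 m and y of pan in the frame of carousel_bar between -0.065 and 0.065 m), for 0.2 s.
At the end, for the whole second after the job is handed in: the open jar points at the pan's middle (pan centre within 65 mm of the line from the axis through the jar, about 8 degrees); fingers grip the bar (over 5 N), carousel still (under 0.05 rad/s); keys up; tub upright on the pan within 30 mm of its centre (all of step 3 and velocity of joint carousel_tray between -0.05 and 0.05 rad/s and contact force between the fingers and carousel_tray_c0 above 5 N and value of joint power_key below 0.001 m and horizontal distance between tub_center and pan below 0.03 m and angle between tub_center's own z axis and vertical below 0.1 rad and height (world z) of tub_center between 0.085 and 0.1 m); the arm keeps its last pose, push and grip.
It fails at once if the small unit key between the two is pressed (value of joint unit_key above 0.002 m).
It fails at once if the tub, pail, flask, glove box or spoon is moved by more than 30 mm (distance of any of tub_center, pail_center, flask_center, glove_box_center, spoon_grip from where it was at the start of the episode above 0.03 m).
It also fails if it takes over 61 s, if anything falls off the work surface, if the arm or the gripper's body presses on something with over 40 N, if the wrist force passes 120 N, or if a joint passes its speed limit or range.

### The arm

A 6-joint arm with a two-finger parallel gripper is mounted at the origin on the work surface. World frame = base frame: x ahead of the robot, y to its left, z up, the work surface at z = 0. Lengths are in m, angles in rad, forces in N, time in s.
With the tool pointing down it reaches from about 0.35 to 1 m from the base axis. Payload 7.1 kg.
Tool frame: the origin (TCP) lies between the finger pads; the fingertips stand 19 mm ahead of it and the grasp point (between the pads) is the TCP (tip_extent is the distance from the TCP to the fingertips, in m); z points along the fingers, y is the line along which they close (so a half turn about z gives the same grasp; the last joint's range is limited). The gripper opens to 85 mm and grips with 20 to 120 N. Pads are 22 mm wide; open, the fingers measure 114 mm over their backs; the gripper's body (76 mm by 85 mm) begins 54 mm behind the grasp point. The pads swing forward as they close: fully open they stand 13 mm farther back than shut.
Start: joints at [-1.172, 0.423, 1.63, -0, 1.089, -0.019], TCP at [0.254, -0.571, 0.25] pointing down, gripper open.
Joint ranges: [-3, 3], [-0.9, 2.11], [0.09, 2.58], [-1.31, 4.45], [0.11, 2.69], [-2.54, 2.54]. Speed limits (rad/s): [2.39, 2.39, 3.01, 3.14, 3.14, 3.14].

### API

Orientations are given as a unit quaternion [w, x, y, z].
In Python, from cell import sense, get_image, camera_info, finish_job, tip_extent gives the robot as it stands. The module is installed in compiled form; this text tells all that it offers.
- The arm moves only by the tool move_arm, never from a script. Its argument "rows" is one flat list of numbers, 4 for each row, row after row: the shift along the tool's x, y, z each as a share of 0.5 m, from -1 to 1, then the turn about the tool's z as a share of pi rad, from -1 to 1. In form: [tx, ty, tz, yaw, tx, ty, tz, yaw, ...]. A call has 1 to 12 rows; each row shifts and turns the commanded pose from where the row before left it, along the tool's axes as they then stand; what a row does not reach is not made up. A row lasts 1/8 s, in which the tool goes at most 62.5 mm and 10.7 degrees, less where a joint would pass 70% of its speed; a pose out of reach is approached as far as the arm can. A call with a number of a shift or a turn outside -1 to 1 is refused whole. A call with a gripper value outside its range is refused whole. "fingers" is the opening, from 0 (shut) to 1 (fully open), set as the call begins (left out, the last holds). The fingers move at their own pace and stop on an object; the grip force is fixed at half the most. Time passes only in rows, so rows that do not move let the fingers close. It gives the time, the measured TCP pose, the force, the opening and the grip force at its end, in the units of the state.
- sense(): the state, without advancing time (a new reading comes with each control period).
- get_image(name): name is "scene" or "side" or "wrist"; returns the picture (420x560x3 uint8, red, green, blue); there is no depth.
- camera_info(name): a dict with "fov_y" (degrees; the focal length in pixels is half the picture's height over the tangent of half this angle, whatever the lens; pixels are square), "cx", "cy" (the principal point, pixels), "pose" (4x4, takes a point from camera to world coordinates); the wrist camera has in their place "hand_eye" (4x4, takes a point from camera to tool coordinates, whose origin is the TCP and whose axes are the flange's). Camera axes: x right, y down, z forward; pixel columns grow to the right and rows downward; lengths in m; the calibration is good to about 2 mm. The wrist camera is an equidistant fisheye: a pixel r from the principal point sees the ray r / f radians off the axis. A picture is of the moment at which its call begins: read the wrist's pose just before it. camera_info takes no time and is no camera call.
- finish_job(): hands the job in; it is judged then, once.
The state is a dict: "t": time; "joints": joint angles; "dq": joint speeds; "effort": joint torques, N m; "tcp_pos": TCP position; "orientation": TCP orientation; "contact_force": force on the tool from outside, world axes, zero at the start; "wrist_torque": the same for the moment, N m; "width": finger opening in m; "finger_force": force on a finger pad.
Only numpy, scipy, OpenCV 4.12 (cv2) and the standard library are available. Lean on these libraries where they do the work, as an engineer would, in place of code of your own. Each camera call takes 0.05 s, during which the arm holds its last target. There are 200 camera calls.

## Working session

There is one attempt and no reset: what is moved stays moved. The work goes in short steps, Python scripts to look and compute and a tool call to move; the robot and the scene stay as the last step left them, time stands still between calls to the robot, and variables do not carry over. Pictures are saved under pics/ and viewed, at most 10 in all, crops included, and the job is handed in when it is done.

Besides the shell and the picture viewer there is one more tool, called after "Call:" by a JSON object that holds its "api" and its "payload", one argument or row to a line. move_arm: Moves the arm, as the interface text tells. Shift numbers are shares of 0.5 m and turn numbers shares of pi rad, none past 1 either way. Its arguments: {"type":"object","properties":{"rows":{"type":"array"},"fingers":{"type":"number"}},"required":["rows"]}

```bash
mkdir -p pics
cat > h.py <<'E'
import numpy as np, cv2
from cell import *
def cam(n):
    return camera_info(n)
def ray(n,u,v,T=None):
    c=cam(n); f=210/np.tan(np.radians(c["fov_y"])/2)
    x,y=(u-c["cx"]),(v-c["cy"])
    if n=="wrist":
        r=np.hypot(x,y); a=r/f; s=np.sin(a)/max(r,1e-9)
        d=np.array([x*s,y*s,np.cos(a)]); P=T@np.array(c["hand_eye"])
    else:
        d=np.array([x/f,y/f,1]); P=np.array(c["pose"])
    return P[:3,3],P[:3,:3]@d
def onz(n,u,v,z,T=None):
    o,d=ray(n,u,v,T); return o+d*(z-o[2])/d[2]
def toolT():
    from scipy.spatial.transform import Rotation as R
    s=sense();q=s["orientation"];T=np.eye(4);T[:3,:3]=R.from_quat([q[1],q[2],q[3],q[0]]).as_matrix();T[:3,3]=s["tcp_pos"];return T
def save(n,f):
    im=get_image(n); cv2.imwrite(f"pics/{f}.png",im[:,:,::-1]); return im
E
python3 - <<'E'
from h import *
print(sense(),tip_extent); print(toolT().round(3))
for n in("scene","side","wrist"):
    save(n,n+"0"); c=camera_info(n); print(n,{k:np.round(v,3) if not isinstance(v,str) else v for k,v in c.items()})
E
```

```text
{'t': 0.0, 'joints': array([-1.17203280e+00,  4.23859172e-01,  1.63074657e+00, -3.61381732e-06,
        1.08857961e+00, -1.90004917e-02]), 'dq': array([-1.66967503e-03,  9.13371806e-04,  2.58370608e-05, -5.79739620e-04,
        8.57918764e-04, -8.60748470e-04]), 'effort': array([ 2.01659177e-04, -5.57374191e+01, -2.81745815e+01, -1.80684010e-04,
        7.28580082e-03, -3.14549879e-05]), 'tcp_pos': array([ 0.25338433, -0.57073664,  0.24951199]), 'orientation': array([-7.81733772e-04,  9.78262876e-01,  2.07367094e-01, -1.51876350e-04]), 'contact_force': array([-0.88017505,  0.72454905, -0.36187869]), 'wrist_torque': array([-0.02863482,  0.03857105,  0.00073742]), 'finger_force': 0.0, 'width': 0.08524943433586829} 0.019
[[ 0.914  0.406 -0.001  0.253]
 [ 0.406 -0.914  0.001 -0.571]
 [ 0.    -0.002 -1.     0.25 ]
 [ 0.     0.     0.     1.   ]]
scene {'fov_y': np.float64(45.028), 'cx': np.float64(271.955), 'cy': np.float64(206.502), 'pose': array([[ 0.173,  0.674, -0.718,  1.758],
       [ 0.985, -0.119,  0.126, -0.192],
       [-0.   , -0.729, -0.685,  1.256],
       [ 0.   ,  0.   ,  0.   ,  1.   ]])}
side {'fov_y': np.float64(53.74), 'cx': np.float64(277.222), 'cy': np.float64(204.477), 'pose': array([[-0.796, -0.412,  0.444,  0.134],
       [-0.605,  0.567, -0.559,  0.584],
       [-0.021, -0.713, -0.701,  0.895],
       [ 0.   ,  0.   ,  0.   ,  1.   ]])}
wrist {'fov_y': np.float64(65.706), 'cx': np.float64(286.513), 'cy': np.float64(212.802), 'hand_eye': array([[ 0.001, -0.962, -0.273,  0.069],
       [ 1.   ,  0.001, -0.001,  0.   ],
       [ 0.001, -0.273,  0.962, -0.124],
       [ 0.   ,  0.   ,  0.   ,  1.   ]])}
```

View pics/scene0.png

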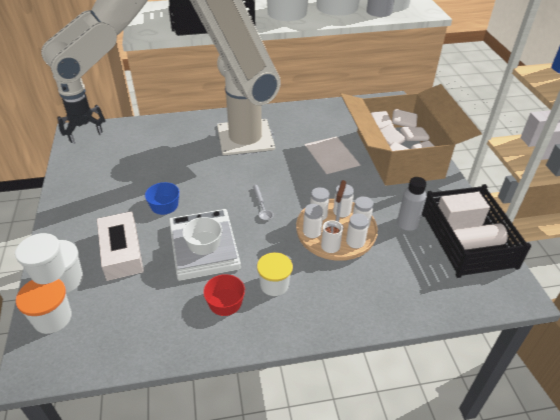

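View pics/side0.png

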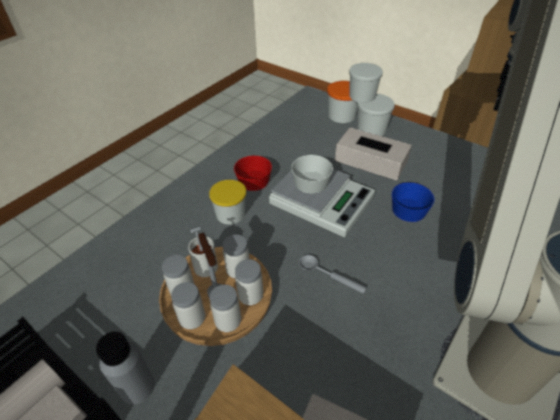

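The scene view shows the scale at (205,243) with its keys on the robot side, a white tub at (203,235), and a carousel at (337,228) with the open jar at about (331,236). The blue bowl (163,198) and the red bowl (225,295) are look-alikes. The side view shows the same things: keys at (333–360,195–220), jar at (200,250) and bar at (207,248). I'll enlarge the scale and the carousel.

Run:
```python
from h import *
a=cv2.imread("pics/scene0.png");b=cv2.imread("pics/side0.png")
A=cv2.resize(a[195:285,155:255],None,fx=4,fy=4,interpolation=2)
B=cv2.resize(a[170:260,290:390],None,fx=4,fy=4,interpolation=2)
cv2.imwrite("pics/c1.png",np.hstack([A,B]))
for n,u,v,z in [("scene",183,222,.047),("scene",222,213,.047),("scene",205,217,.047),("scene",204,228,.12),("scene",341,190,.197),("side",207,248,.197),("side",312,166,.12),("side",333,220,.047),("side",361,190,.047)]:
    print(n,u,v,onz(n,u,v,z).round(3))
```

```text
scene 183 222 [ 0.514 -0.279  0.047]
scene 222 213 [ 0.493 -0.145  0.047]
scene 205 217 [ 0.503 -0.204  0.047]
scene 204 228 [ 0.627 -0.21   0.12 ]
scene 341 190 [0.611 0.231 0.197]
side 207 248 [0.617 0.225 0.197]
side 312 166 [ 0.639 -0.223  0.12 ]
side 333 220 [ 0.506 -0.135  0.047]
side 361 190 [ 0.504 -0.29   0.047]
```

View pics/c1.png

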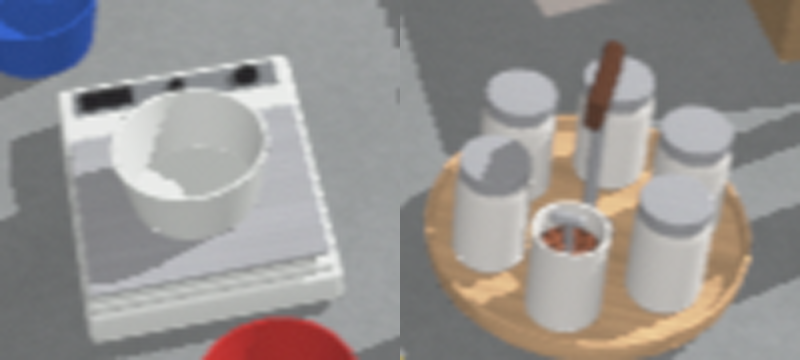

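The crop shows three keys, from left to right in the picture. The wide tare key is at scene pixel (181.5,219.5), the small unit key at (199,216) and the round power key at (216,213.7). Seen from the robot, the round one is on the left, as described. The white tub is on the pan. The open jar's mouth is at (332.5,227.5), and the bar runs from (343,181) to (338,202).

Run:
```python
from h import *
t=onz("scene",181.5,219.5,.047);u=onz("scene",199.2,216,.047);p=onz("scene",216.2,213.7,.047)
ey=(p-t)/np.linalg.norm(p-t); ex=np.array([ey[1],-ey[0],0])
m=(t+u+p)/3
print(t,u,p,np.linalg.norm(p-t),"yaw",np.degrees(np.arctan2(ex[1],ex[0])),"pan",m+ex*.146-.0*ey)
b=onz("scene",340.7,191.5,.197);j=onz("scene",332.5,227.5,.118)
print(b,j,np.linalg.norm((j-b)[:2]),np.degrees(np.arctan2(*(j-b)[[1,0]])))
T=toolT(); print("tool delta to power (share)",(T[:3,:3].T@(p+[0,0,.1]-T[:3,3]))/.5)
```

```text
[ 0.50104553 -0.28331586  0.047     ] [ 0.49441794 -0.22297027  0.047     ] [ 0.49321173 -0.16468394  0.047     ] 0.1188902867117403 yaw 3.7780142316807286 pan [ 0.64190778 -0.2140366   0.047     ]
[0.61776628 0.22788197 0.197     ] [0.69327076 0.18769614 0.118     ] 0.08553261705036817 -28.023297311721826
tool delta to power (share) [ 0.76786766 -0.54767599  0.20608994]
```

Call:
{"api": "move_arm", "payload": {
  "rows": [0.07,-0.05,0.01,0,0.07,-0.05,0.01,0,0.07,-0.05,0.01,0,0.07,-0.05,0.01,0,0.07,-0.05,0.01,0,0.07,-0.05,0.01,0,0.07,-0.05,0.01,0,0.07,-0.05,0.01,0,0.07,-0.05,0.01,0,0.07,-0.05,0.01,0,0.068,-0.048,0,0,0,0,0,0],
  "fingers": 0
}}

```text
t: 1.65
tcp_pos: [0.4944, -0.163, 0.2002]
orientation: [-0.0, 0.978, 0.209, 0.0]
contact_force: [0.3, -0.7, -0.2]
width: 0.0001
finger_force: 0.0
```

Run:
```python
from h import *
T=toolT(); np.save("T1.npy",T); print(T.round(4), sense()["contact_force"])
save("wrist","w1")
```

```text
[[ 9.125e-01  4.090e-01  0.000e+00  4.944e-01]
 [ 4.090e-01 -9.125e-01  3.000e-04 -1.630e-01]
 [ 2.000e-04 -2.000e-04 -1.000e+00  2.002e-01]
 [ 0.000e+00  0.000e+00  0.000e+00  1.000e+00]] [ 0.32134808 -0.65104892 -0.21443894]
```

View pics/w1.png

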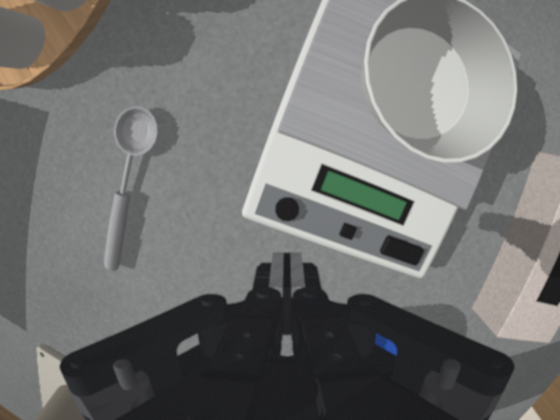

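The wrist view shows power at (287,209), unit at (348,231), tare at (403,250) and the tub at (440,78), all clear. I'll work out the key positions from it.

Run:
```python
from h import *
T=np.load("T1.npy")
k={n:onz("wrist",u,v,.047,T) for n,u,v in [("p",287,208.5),("u",348.5,231),("t",403,250)]}
for n in k: print(n,k[n].round(4))
p,t=k["p"],k["t"]; print(np.linalg.norm(p-t))
ey=(p-t)/np.linalg.norm(p-t); ex=np.array([ey[1],-ey[0],0]); print("yaw",np.degrees(np.arctan2(ex[1],ex[0])),"pan",((p+t)/2+ex*.146-.002*ey).round(4))
print((T[:3,:3].T@(p+[0,0,.026]-T[:3,3])/.5).round(4),(T[:3,:3].T@(t-p)/.5).round(4))
```

```text
p [ 0.4898 -0.1657  0.047 ]
u [ 0.4934 -0.2255  0.047 ]
t [ 0.498  -0.2844  0.047 ]
0.11896584786038449
yaw 3.9753642948147543 pan [ 0.6397 -0.2169  0.047 ]
[-0.0108  0.0013  0.2543] [-8.200e-02  2.233e-01 -1.000e-04]
```

Call:
{"api": "move_arm", "payload": {
  "rows": [-0.006,0.001,0.05,0,0,0,0.06,0,0,0,0.06,0,0,0,0.05,0,0,0,0.034,0,0,0,0.01,0,0,0,0.004,0,0,0,0.004,0,0,0,0,0]
}}

```text
t: 2.82
tcp_pos: [0.4913, -0.1669, 0.0649]
orientation: [0.0, 0.978, 0.207, 0.0]
contact_force: [-1.1, -1.8, 1.1]
width: -0.0002
finger_force: 1.0
```

Call:
{"api": "move_arm", "payload": {
  "rows": [0,0,0.004,0,0,0,0.003,0,0,0,0,0]
}}

```text
t: 3.2
tcp_pos: [0.4914, -0.1669, 0.0619]
orientation: [0.0, 0.978, 0.207, 0.0]
contact_force: [-3.5, -0.6, 14.0]
width: 0.0004
finger_force: 7.0
```

Call:
{"api": "move_arm", "payload": {
  "rows": [0,0,0,0,0,0,-0.02,0,0,0,-0.03,0,-0.021,0.055,0,0,-0.02,0.055,0,0,-0.02,0.055,0,0,-0.02,0.055,0,0,0,0,0,0,0,0,0.03,0,0,0,0.012,0,0,0,0.004,0,0,0,0,0]
}}

```text
t: 4.7
tcp_pos: [0.4979, -0.2826, 0.0625]
orientation: [-0.001, 0.978, 0.208, -0.001]
contact_force: [-1.6, 1.5, 3.5]
width: 0.0001
finger_force: 1.8
```

Call:
{"api": "move_arm", "payload": {
  "rows": [0,0,0.004,0,0,0,0,0,0,0,0,0]
}}

```text
t: 5.08
tcp_pos: [0.4983, -0.283, 0.0619]
orientation: [-0.0, 0.978, 0.207, -0.0]
contact_force: [-3.9, 4.4, 15.6]
width: 0.0002
finger_force: 7.4
```

Call:
{"api": "move_arm", "payload": {
  "rows": [0,0,-0.06,0,0,0,-0.11,0,0,0,-0.11,0,0,0,-0.11,0,0,0,-0.09,0,0.05,-0.065,0,-0.05,0.0,0,0,0.05],
  "fingers": 0
}}

```text
t: 5.95
tcp_pos: [0.5089, -0.2421, 0.3018]
orientation: [0.001, 0.978, 0.208, 0.001]
contact_force: [-0.5, -0.3, -0.2]
width: -0.0002
finger_force: 0.0
```

Call:
{"api": "move_arm", "payload": {
  "rows": [0.07,-0.092,0,0,0.07,-0.092,0,0,0.07,-0.092,0,0,0.07,-0.092,0,0,0.07,-0.092,0,0,0.07,-0.092,0,0,0.07,-0.092,0,0,0.07,-0.092,0,0,0.025,-0.03,0,0,0,0,0,0],
  "fingers": 1
}}

```text
t: 7.2
tcp_pos: [0.62, 0.2257, 0.3003]
orientation: [0.0, 0.978, 0.208, -0.0]
contact_force: [1.1, -0.5, -1.0]
width: 0.0853
finger_force: 0.0
```

Call:
{"api": "move_arm", "payload": {
  "rows": [0,0,0,-0.055,0,0,0,-0.055,0,0,0,-0.055,0,0,0,-0.055,0,0,0,-0.055,0,0,0,-0.055,0,0,0,-0.055,0,0,0,-0.055,0,0,0,-0.055,0,0,0,-0.055,0,0,0,-0.055,0,0,0,-0.055]
}}

```text
t: 8.7
tcp_pos: [0.6199, 0.2225, 0.3009]
orientation: [0.0, 0.318, 0.948, -0.0]
contact_force: [-0.3, 0.3, -0.4]
width: 0.0855
finger_force: 0.0
```

Call:
{"api": "move_arm", "payload": {
  "rows": [0,0,0,-0.05,0,0,0,0]
}}

```text
t: 8.95
tcp_pos: [0.62, 0.2229, 0.3009]
orientation: [-0.0, 0.246, 0.969, -0.0]
contact_force: [-0.1, 0.0, 0.3]
width: 0.0856
finger_force: 0.0
```

Run:
```python
from h import *
T=toolT(); np.save("T2.npy",T); print(T.round(4), sense()["joints"])
save("wrist","w2"); save("scene","s2")
```

```text
[[-8.792e-01  4.764e-01 -2.000e-04  6.200e-01]
 [ 4.764e-01  8.792e-01 -5.000e-04  2.229e-01]
 [-1.000e-04 -5.000e-04 -1.000e+00  3.009e-01]
 [ 0.000e+00  0.000e+00  0.000e+00  1.000e+00]] [ 3.27290992e-01  4.24418180e-01  1.50468830e+00 -4.50685462e-04
  1.21279313e+00 -7.46764672e-01]
```

View pics/w2.png

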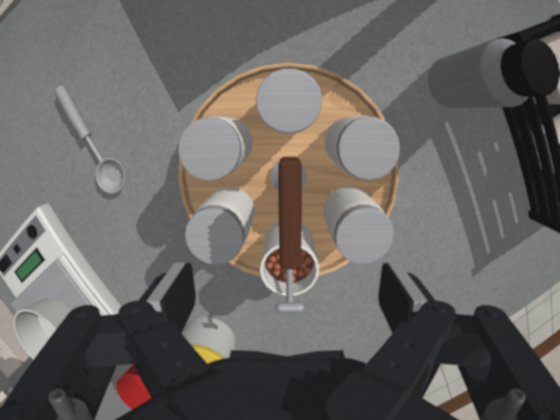

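The wrist view shows the bar running from (290,157) to (289,268), in line with the open jar at (290,264), and no longer than the gripper is open. The fingers straddle the bar's line.

Run:
```python
from h import *
T=np.load("T2.npy")
a,b=onz("wrist",290,158,.212,T),onz("wrist",289.5,267,.212,T); c=(a+b)/2
print(a,b,np.linalg.norm(a-b),np.degrees(np.arctan2(*(b-a)[[1,0]])))
print(onz("wrist",290,267,.118,T),onz("wrist",290,101,.134,T))
pan=np.array([.6405,-.2155]); print("target",np.degrees(np.arctan2(pan[1]-c[1],pan[0]-c[0])),"tool yaw",np.degrees(np.arctan2(T[1,0],T[0,0])))
print("tool delta share",(T[:3,:3].T@(np.r_[c[:2],.197]-T[:3,3])/.5).round(4))
```

```text
[0.58070758 0.24673193 0.212     ] [0.64910253 0.20959612 0.212     ] 0.07782633035533959 -28.50024666994025
[0.68877467 0.1897321  0.118     ] [0.54335902 0.2677485  0.134     ]
target -86.69826993059166 tool yaw 151.54791000598757
tool delta share [0.0139 0.0045 0.2078]
```

Call:
{"api": "move_arm", "payload": {
  "rows": [0.007,0.002,0.05,0,0.007,0.002,0.06,0,0,0,0.06,0,0,0,0.04,0,0,0,0,0],
  "fingers": 1
}}

```text
t: 9.68
tcp_pos: [0.6141, 0.2294, 0.1943]
orientation: [-0.001, 0.245, 0.97, -0.001]
contact_force: [-0.3, 0.2, 0.2]
width: 0.0857
finger_force: 0.0
```

Call:
{"api": "move_arm", "payload": {
  "rows": [0,0,0,0,0,0,0,0,0,0,0,0,0,0,0,0,0,0,0,0,0,0,0,0,0,0,0,0],
  "fingers": 0
}}

```text
t: 10.55
tcp_pos: [0.6142, 0.2285, 0.1967]
orientation: [-0.0, 0.244, 0.97, -0.001]
contact_force: [-4.1, -7.4, 8.0]
width: 0.0152
finger_force: 63.2
```

Call:
{"api": "move_arm", "payload": {
  "rows": [0,0,0,0.015,0,0,0,0.03,0,0,0,0.03,0,0,0,0.03,0,0,0,0.03,0,0,0,0.03,0,0,0,0.03]
}}

```text
t: 11.42
tcp_pos: [0.6154, 0.2297, 0.1967]
orientation: [0.001, 0.526, 0.85, 0.0]
contact_force: [1.0, -1.5, 3.1]
width: 0.0154
finger_force: 62.4
```

Call:
{"api": "move_arm", "payload": {
  "rows": [0,0,0,0.03,0,0,0,0.03,0,0,0,0.03,0,0,0,0.025,0,0,0,0.013,0,0,0,0,0,0,0,0,0,0,0,0]
}}

```text
t: 12.42
tcp_pos: [0.6165, 0.23, 0.1967]
orientation: [0.001, 0.685, 0.729, 0.001]
contact_force: [5.9, -1.6, 1.3]
width: 0.0152
finger_force: 62.0
```

Run:
```python
from h import *
T=toolT(); np.save("T3.npy",T); print(T.round(4)); print("yaw",np.degrees(np.arctan2(T[1,0],T[0,0])), sense()["contact_force"],sense()["dq"].round(4))
a=save("wrist","w3"); b=save("scene","s3"); cv2.imwrite("pics/both.png",np.hstack([cv2.resize(a,(400,300)),cv2.resize(b,(400,300))])[:,:,::-1])
```

```text
[[-6.260e-02  9.980e-01  3.500e-03  6.165e-01]
 [ 9.980e-01  6.260e-02  4.000e-04  2.300e-01]
 [ 1.000e-04  3.500e-03 -1.000e+00  1.967e-01]
 [ 0.000e+00  0.000e+00  0.000e+00  1.000e+00]]
yaw 93.58947669376043 [ 5.89657237 -1.59359777  1.34385919] [-0.001   0.0015 -0.0002 -0.0005 -0.0005 -0.0005]
```

View pics/both.png

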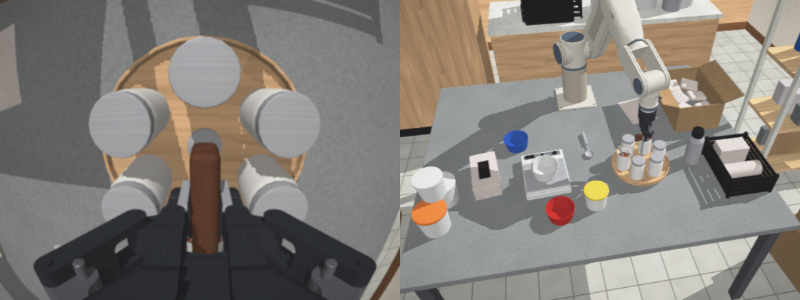

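The bar is held, square in the pads. The open jar is at −86.4° against a target of −86.7°, the tub is still in place and the tray is still, so I'm handing it in.

```bash
python3 -c "
from cell import *; print(finish_job())"
```

```text
the job is handed in; nothing more can be done
None
```

I pressed and released the power key, then the tare key, turned the open jar to within about half a degree of the pan's centre, and handed the job in still gripping the bar; the verdict was not shown.

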